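Level the counter scale under its check weight and hold the foot

ROBOT

A 7-joint arm with a two-finger parallel gripper is mounted at the origin on a cart in front of the work surface, level with it; the furniture and walls round the work are solid. World frame = base frame: x ahead of the robot, y to its left, z up, the work surface at z = 0. Lengths are in m, angles in rad, forces in N, time in s.
With the tool pointing down it reaches from about 0.4 to 0.875 m from the base axis. Payload 19.3 kg.
Tool frame: the origin (TCP) lies between the finger pads, 19 mm behind the fingertips; this is the grasp point; z points along the fingers, y is the line along which they close (so a half turn about z gives the same grasp; the last joint's range is limited). The gripper opens to 85 mm and grips with 20 to 120 N. Pads are 22 mm wide; open, the fingers measure 114 mm over their backs; the gripper's body (76 mm by 85 mm) begins 54 mm behind the grasp point. The pads swing forward as they close: fully open they stand 13 mm farther back than shut.
Start: joints at [-1.192, 0.521, -0.036, 1.599, 0.021, 1.021, -0.113], TCP at [0.271, 0.563, 0.25] pointing down, gripper open.
Joint ranges: [-2.91, 2.91], [-0.3, 2.13], [-1.5, 1.42], [0.17, 2.43], [-1.26, 4.41], [0.16, 1.93], [-2.52, 2.52]. Speed limits (rad/s): [1.89, 1.89, 2.39, 2.39, 3.01, 3.01, 3.01].

INTERFACE

Orientations are given as a unit quaternion [x, y, z, w].
In Python, from cell import manip, imaging gives the robot as it stands (manip), with the cameras (imaging).
- The arm moves only by the shell command python3 steer.py 'ROWS' [FORCE]. ROWS is rows parted by semicolons, their numbers by spaces, 1 to 8 of them, each of 5 numbers: the finger opening in m, then dx, dy, dz in m, then a turn about the tool's z in rad; each row is the pose to reach, as a shift and turn from the pose commanded when the command began, along the tool's axes at that moment; what a row does not reach only later rows make up. A row lasts 1/10 s, in which the tool goes at most 0.05 m and 0.15 rad, less where a joint would pass 70% of its speed; a pose out of reach is approached as far as the arm can. The fingers move at their own pace and stop on an object; FORCE is the grip in N (left out, the last holds). Time passes only in rows, so rows that do not move let the fingers close. It prints the time, the measured TCP pose, the force, the opening and the grip force at its end.
- manip.get_state(): the state, without advancing time (a new reading comes with each control period).
- imaging.capture(name): name is "scene" or "top" or "wrist"; returns the picture (384x512x3 uint8, red, green, blue); there is no depth.
- imaging.get_calibration(name): a dict with "K" (3x3 intrinsics, pixels), "k1" (the pictures are not rectified: a ray, as slopes to the right and down, at radius r is drawn at 1 + k1 r^2 times it, then the intrinsics apply), "position" and "attitude" of the camera in the world; the wrist camera has in their place "mount" (4x4, takes a point from camera to tool coordinates, whose origin is the TCP and whose axes are the flange's). Camera axes: x right, y up, looking along -z (the intrinsics and any distortion apply to the point x, -y, -z); pixel columns grow to the right and rows downward; lengths in m; the calibration is good to about 2 mm. A picture is of the moment at which its call begins: read the wrist's pose just before it. get_calibration takes no time and is no camera call.
- manip.finish_job(): hands the job in; it is judged then, once.
The state is a dict: "t": time; "q": joint angles; "dq": joint speeds; "effort": joint torques, N m; "tool_pos": TCP position; "ee_rot": TCP orientation; "ft_force": force on the tool from outside, world axes, zero at the start; "torque": the same for the moment, N m; "grip_width": finger opening in m; "grasp_force": force on a finger pad.
Only numpy, scipy, OpenCV 4.12 (cv2) and the standard library are available. Lean on these libraries where they do the work, as an engineer would, in place of code of your own. Each camera call takes 0.05 s, during which the arm holds its last target. There are 200 camera calls.

TASK

The counter scale is out of level and has to be levelled under load: stand the largest of the three check weights in the middle of its pan and let go of it. Then grip the knob of the levelling foot, press it down firmly but without slamming so that the foot stays planted, and turn it until the bubble lies centred between the lines of the vial. Finish holding it like that, still gripping and pressing the knob with the bubble centred, so that I can tighten the lock nut; do not shove the scale along, and leave the other weights and the rest of the counter as they are.

Things in the scene. Friction and masses are not known exactly. Their poses are not given: they have to be found in the camera images.
- scale: grey counter scale, housing 185 x 160 x 50 mm, loose, about 1.6 kg in all. Origin: on the counter under the housing's middle; x to its back, y to its left, z up. Two fixed feet under the left side at (+-76, +65) mm; the adjustable one at (0, -145) mm on a lug sticking out to the right, its black knob above. On the front deck: a dial at left, the spirit vial along y at right, both below 70 mm
- pan: round steel pan of the scale, 124 mm across, 5 mm thick with a rim 2.5 mm higher. Origin: middle of its underside, so the surface that carries the weight is 5 mm above it (65 mm above the counter when empty). Sits on a spring: sinks about 1 mm for each 120 g, 9 mm at most
- weight_large: largest check weight: plain steel cylinder 40 mm across and 45 mm high with a neck and a 25 mm head on top, 64 mm high in all, about 500 g. Origin: middle of its underside; z up
- weight_medium: middle check weight, same form, 30 mm across, 47 mm high in all, 200 g. Origin: middle of its underside
- weight_small: smallest check weight, same form, 23 mm across, 37 mm high in all, 100 g. Origin: middle of its underside
- weight_tray: fixed wooden tray of the weights, 72 x 200 mm, rim 12 mm high and 6 mm wide, floor 6 mm thick. Origin: middle of its underside; its long side is y, the weights stand in a row along it 60 mm apart
- knob: black knob of the levelling foot: ribbed grip 40 mm across, 42 to 70 mm above the counter, on a flange 62 mm across that fingertips can press on. Origin: on its axis, 36 mm above the counter; z up. Stays where left (0.05 N m). Clockwise seen from above drives the foot down, raising the right side and the knob 1.27 mm per rad: rise with it. Heights: scale level; 1 to 3 mm less at first
- knob_grip (a point): point on the knob's axis in the middle of the upper part of its grip, 62 mm above the counter; a TCP there has its fingertips about 1 mm above the flange
- foot: round rubber pad, 34 mm across, and threaded stem of the levelling foot, under the knob. Origin: middle of its underside, on the counter. It carries about 7 N with the large weight on the pan; what the gripper presses down on the knob comes on top of that; 10 N or so more is right
- bubble (a joint): place of the bubble along the vial, m: 0 in the middle, + to the scale's left (+y). Bubble 14 mm long; two black lines round the vial, 18 mm apart, mark the middle. It runs to the high side, settling in about 0.7 s: 7.8 mm per rad of the knob, clockwise turning sends it to -. At the start it is 6 to 19 mm to the left, as the right side is low
- vial_middle (a point): middle of the vial, on its axis, 61 mm above the counter
- call_bell: counter bell, 86 mm across, 58 mm high, between the scale and the weights; not needed. Origin: middle of its underside
- sugar_shaker: sugar shaker, 44 mm across, 90 mm high, in front of the receipt printer at the right; not needed. Origin: middle of its underside
- card_terminal: card terminal, 186 x 72 x 24 mm, lying at the left; not needed. Origin: middle of its underside

How it is judged:
By the outcome, as a careful person would: the job done as asked, in the order asked, and still so for the second after the job is handed in, while the arm keeps its last pose, push and grip.
It also fails if it takes over 64 s, if anything falls off the work surface, if the arm or the gripper's body presses on something with over 40 N, if the wrist force passes 120 N, or if a joint passes its speed limit or range.

## Working session

There is one attempt and no reset: what is moved stays moved. The work goes in short steps, Python scripts to look and compute and a shell command to move; the robot and the scene stay as the last step left them, time stands still between calls to the robot, and variables do not carry over. Pictures are saved under pics/ and viewed, at most 10 in all, crops included, and the job is handed in when it is done.

```bash
ls; mkdir -p pics
cat > look.py <<'E'
import sys,cv2
from cell import manip, imaging
for n in sys.argv[2:]:
    im=imaging.capture(n); cv2.imwrite(f'pics/{n}_{sys.argv[1]}.png',cv2.cvtColor(im,cv2.COLOR_RGB2BGR))
E
python3 look.py 0 scene top wrist
python3 - <<'E'
from cell import manip, imaging
import numpy as np
np.set_printoptions(precision=4,suppress=True)
for n in("scene","top","wrist"): print(n,imaging.get_calibration(n))
s=manip.get_state();print(s)
import cv2
a=[cv2.imread(f'pics/{n}_0.png') for n in("scene","top")]
cv2.imwrite('pics/c0.png',cv2.resize(np.vstack(a),(800*512//512//1,600*2//2)) if 0 else a[1])
E
```

```text
cell.py
pics
steer.py
scene {'K': array([[360.88  ,   0.    , 250.8121],
       [  0.    , 360.88  , 190.0991],
       [  0.    ,   0.    ,   1.    ]]), 'k1': -0.056019404080318705, 'position': array([-0.317 , -0.3728,  1.1187]), 'attitude': array([ 0.2965, -0.181 , -0.5062,  0.7893])}
top {'K': array([[429.8165,   0.    , 260.9522],
       [  0.    , 429.8165, 192.6879],
       [  0.    ,   0.    ,   1.    ]]), 'k1': -0.047060844567774415, 'position': array([0.3956, 0.0157, 1.6911]), 'attitude': array([ 0.0126, -0.0169, -0.699 ,  0.7149])}
wrist {'K': array([[266.3832,   0.    , 254.6694],
       [  0.    , 266.3832, 189.906 ],
       [  0.    ,   0.    ,   1.    ]]), 'k1': -0.049052258857628095, 'mount': array([[-0.0002,  0.9582,  0.286 ,  0.0738],
       [ 1.    ,  0.    ,  0.0007, -0.0003],
       [ 0.0006,  0.286 , -0.9582, -0.1237],
       [ 0.    ,  0.    ,  0.    ,  1.    ]])}
{'t': 0.15, 'q': array([-1.1922,  0.5219, -0.0363,  1.5998,  0.0212,  1.0211, -0.1128]), 'dq': array([-0.0003, -0.0017,  0.0002, -0.0003, -0.0006, -0.0004,  0.0015]), 'effort': array([  0.0022, -92.7393,   1.9808, -37.0053,   0.0179,   0.0064,
        -0.    ]), 'tool_pos': array([0.2711, 0.5629, 0.2496]), 'ee_rot': array([ 0.2225,  0.9749, -0.0004, -0.0001]), 'ft_force': array([-0.7343, -0.2741, -0.7013]), 'torque': array([0.0228, 0.0047, 0.0421]), 'grasp_force': 0.0, 'grip_width': 0.08546274542429008}
```

Run:
```python
import cv2,numpy as np
a=[cv2.imread(f'pics/{n}_0.png') for n in("scene","top","wrist")]
cv2.imwrite('pics/t2.png',cv2.resize(a[1],(800,600),interpolation=cv2.INTER_CUBIC))
```

```text
(no output)
```

View pics/t2.png

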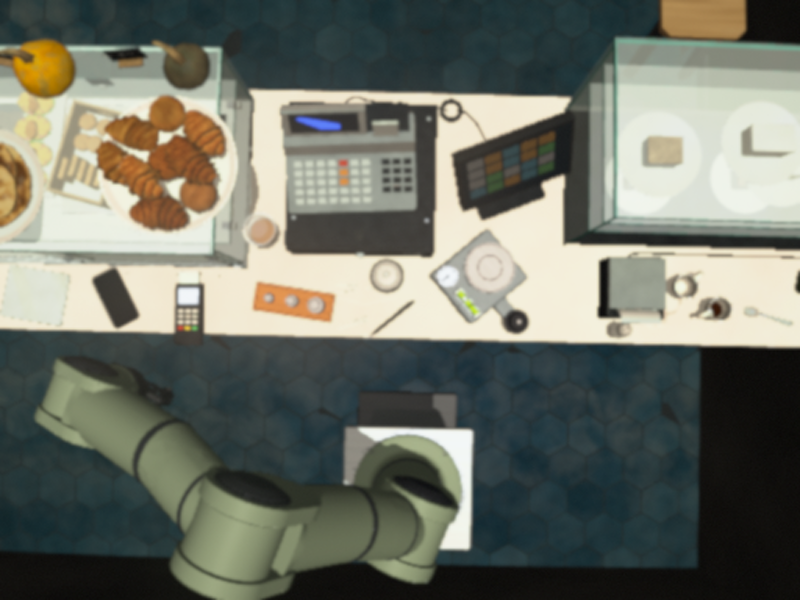

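View pics/scene_0.png

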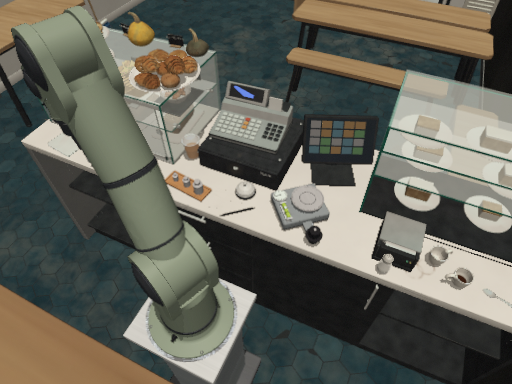

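The top view (800x600) shows the tray with weights in a row at (268,298), (291,300) and, the largest, (316,305). The pan is near (490,263), the knob (515,320), the vial (467,303) and the bell (387,275).

```bash
cat > geo.py <<'E'
import numpy as np,cv2
from cell import manip, imaging
from scipy.spatial.transform import Rotation as R
np.set_printoptions(precision=4,suppress=True)
def pose(n,st=None):
    c=imaging.get_calibration(n)
    if n!='wrist': return c,R.from_quat(c['attitude']).as_matrix(),np.array(c['position'])
    T=R.from_quat(st['ee_rot']).as_matrix(); M=np.array(c['mount'])
    return c,T@M[:3,:3],T@M[:3,3]+np.array(st['tool_pos'])
def ray(n,px,st=None):
    c,A,p=pose(n,st); K=c['K']
    D=np.array([c['k1'],0,0,0,0.])
    u=cv2.undistortPoints(np.float64(px).reshape(-1,1,2),K,D).reshape(-1,2)
    return p,np.c_[u[:,0],-u[:,1],-np.ones(len(u))]@A.T
def onz(n,px,z,st=None):
    p,d=ray(n,px,st); return p+d*((np.asarray(z)-p[2])/d[:,2])[:,None]
def proj(n,P,st=None):
    c,A,p=pose(n,st); q=(np.atleast_2d(P)-p)@A; x=q[:,0]/-q[:,2]; y=-q[:,1]/-q[:,2]
    f=1+c['k1']*(x*x+y*y); K=c['K']; return np.c_[K[0,0]*x*f+K[0,2],K[1,1]*y*f+K[1,2]]
E
python3 - <<'E'
from geo import *
px=np.array([[268,298],[291,300],[316,305],[490,263],[515,320],[467,303],[480,277]])*.64
print(onz('top',px,[.043,.053,.070,.065,.07,.061,.05]))
im=cv2.imread('pics/top_0.png')
t=cv2.resize(im[165:225,150:350],(800,240),interpolation=cv2.INTER_CUBIC)
s=cv2.imread('pics/scene_0.png')
s=cv2.resize(s[160:260,155:345],(800,360),interpolation=cv2.INTER_CUBIC) if 0 else cv2.resize(s[165:255,160:340],(720,360),interpolation=cv2.INTER_CUBIC)
s=cv2.copyMakeBorder(s,0,0,0,80,0)
cv2.imwrite('pics/z.png',np.vstack([t,s]))
E
```

```text
[[ 0.4642  0.3502  0.043 ]
 [ 0.4601  0.2917  0.053 ]
 [ 0.4488  0.228   0.07  ]
 [ 0.5607 -0.1914  0.065 ]
 [ 0.4233 -0.2537  0.07  ]
 [ 0.4622 -0.1375  0.061 ]
 [ 0.5272 -0.1693  0.05  ]]
```

View pics/z.png

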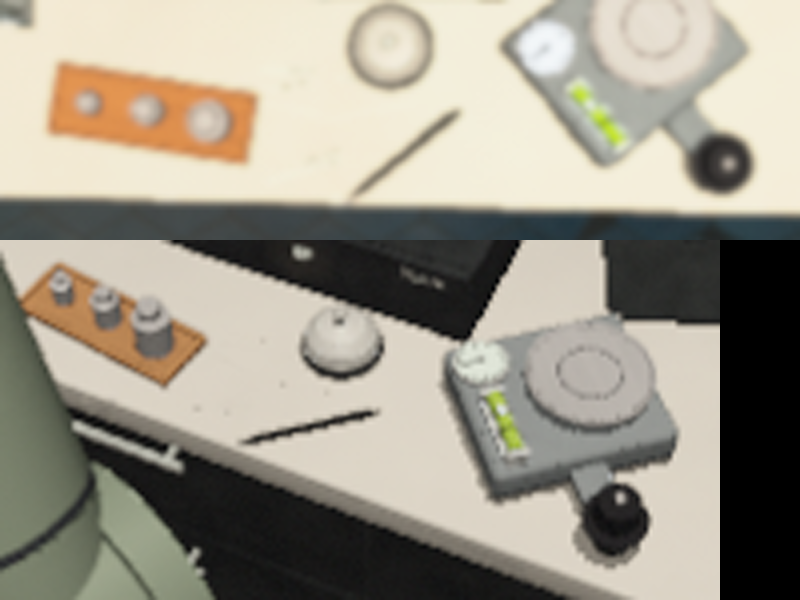

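The large weight is at about (0.449, 0.228), the pan at (0.561, -0.191) and the knob at (0.423, -0.254). I'll move above the weight with the jaws turned across the tray, then refine with the wrist camera.

```bash
python3 steer.py '0.085 -0.306 -0.224 0 1.25;0.085 -0.306 -0.224 0 1.25;0.085 -0.306 -0.224 0 1.25;0.085 -0.306 -0.224 0 1.25;0.085 -0.306 -0.224 0 1.25;0.085 -0.306 -0.224 0 1.25;0.085 -0.306 -0.224 0 1.25;0.085 -0.306 -0.224 0 1.25' 40; python3 -c "
from geo import *
s=manip.get_state();print(s['q'],s['tool_pos'],s['ee_rot'])"
```

```text
t: 0.95
tool_pos: [0.451, 0.2248, 0.2502]
ee_rot: [0.737, 0.676, 0.0, 0.0]
ft_force: [-0.1, -0.3, 0.6]
grip_width: 0.085
grasp_force: 0.0
[-0.837   0.3434  0.328   1.9268 -0.1388  0.8929 -0.527 ] [0.451  0.2248 0.2502] [0.7373 0.6755 0.     0.0003]
```

Run:
```python
from geo import *
import pickle
s=manip.get_state(); im=imaging.capture('wrist'); pickle.dump(s,open('s1.pkl','wb'))
cv2.imwrite('pics/w1.png',cv2.cvtColor(im,cv2.COLOR_RGB2BGR))
print(proj('wrist',[[.449,.228,.07],[.449,.228,.006],[.46,.29,.053],[.464,.35,.043]],s))
```

```text
[[253.6058 172.6404]
 [253.7382 162.3784]
 [258.3319 116.8948]
 [257.2808  62.8696]]
```

View pics/w1.png

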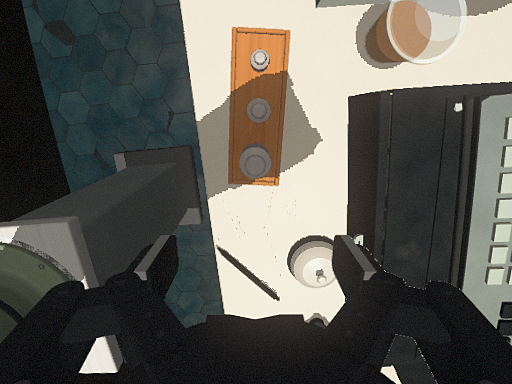

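The wrist view shows the tray upright in the picture with the large weight at (255,161), the medium at (259,110) and the small at (260,59). Now for exact centres by Hough circles and the tray outline.

Run:
```python
from geo import *
import pickle
s=pickle.load(open('s1.pkl','rb'));im=cv2.imread('pics/w1.png')
h=cv2.cvtColor(im,cv2.COLOR_BGR2HSV)
m=cv2.inRange(h,(5,120,60),(22,255,255))[:, :310]
m[:, :215]=0;m[200:]=0
c=max(cv2.findContours(cv2.morphologyEx(m,cv2.MORPH_CLOSE,np.ones((5,5))),0,1)[0],key=cv2.contourArea)
b=cv2.boxPoints(cv2.minAreaRect(c));w=onz('wrist',b,.012,s);print(b,w,w.mean(0),np.linalg.norm(np.diff(w,axis=0),axis=1))
e=w[0]-w[1]; print(e, [np.degrees(np.arctan2((w[i]-w[i-1])[1],(w[i]-w[i-1])[0])) for i in(1,2)])
k=4;cr=cv2.resize(im[135:190,225:290],None,fx=k*2,fy=k*2,interpolation=cv2.INTER_CUBIC);g=cv2.cvtColor(cr,cv2.COLOR_BGR2GRAY)
print(proj('wrist',w.mean(0)+0,s))
for r in((70,95),(105,140)):
    C=cv2.HoughCircles(g,cv2.HOUGH_GRADIENT,1,20,param1=80,param2=20,minRadius=r[0],maxRadius=r[1])
    if C is not None:
        p=C[0,:3,:]; u=p[:,:2]/8+[224.5,134.5]; print(u,p[:,2]/8,onz('wrist',u,.07 if r[0]==70 else .051,s))
cv2.imwrite('pics/w1c.png',cr)
```

```text
[[224.3192 182.616 ]
 [232.1197  26.606 ]
 [289.4265  29.4713]
 [281.626  185.4813]] [[0.4053 0.204  0.012 ]
 [0.4377 0.3989 0.012 ]
 [0.5071 0.3897 0.012 ]
 [0.4854 0.1928 0.012 ]] [0.4589 0.2964 0.012 ] [0.1975 0.07   0.1981]
[-0.0324 -0.1949  0.    ] [np.float64(80.55298740124783), np.float64(-7.55321985647104)]
[[256.6453 111.2707]]
```

View pics/w1c.png

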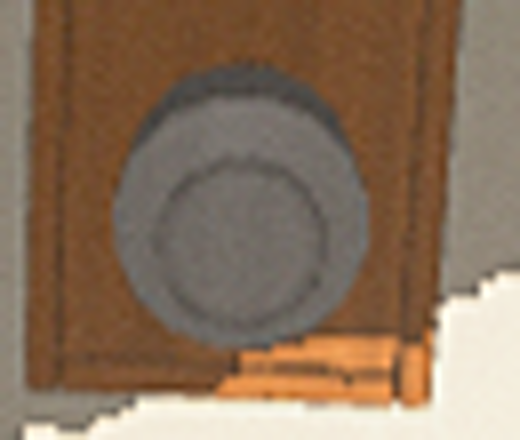

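The crop shows the head centred at (241,240), i.e. picture (254.6,164.5), and the body top at (254.6,162).

```bash
cat > rel.py <<'E'
from geo import *
def rel(s,P):
    T=R.from_quat(s['ee_rot']).as_matrix(); return T.T@(np.array(P)-s['tool_pos'])
def yaw(s):
    T=R.from_quat(s['ee_rot']).as_matrix(); return np.degrees(np.arctan2(T[1,1],T[0,1]))
E
python3 - <<'E'
from rel import *
import pickle
s=pickle.load(open('s1.pkl','rb'))
p=onz('wrist',[[254.6,164.5],[254.6,162.0]],[.07,.051],s);print(p,onz('wrist',[[254.6,164.5]],.065,s))
s=manip.get_state();print(rel(s,[*p[:,:2].mean(0),.042]),yaw(s))
E
```

```text
[[0.451  0.2375 0.07  ]
 [0.451  0.2369 0.051 ]] [[0.4509 0.2365 0.065 ]]
[ 0.0155 -0.0034  0.2083] -5.786797675264075
```

```bash
python3 steer.py '0.085 0.0155 -0.0035 0.1 0;0.085 0.0155 -0.0035 0.15 0;0.085 0.0155 -0.0035 0.18 0;0.085 0.0155 -0.0035 0.208 0;0.085 0.0155 -0.0035 0.208 0;0.085 0.0155 -0.0035 0.208 0' 40;  python3 steer.py '0.03 0 0 0 0;0.03 0 0 0 0;0.03 0 0 0 0;0.03 0 0 0 0;0.03 0 0 0 0;0.03 0 0 0 0'
```

```text
t: 1.6
tool_pos: [0.447, 0.2437, 0.0416]
ee_rot: [0.734, 0.679, -0.001, -0.0]
ft_force: [-0.8, 0.7, 1.6]
grip_width: 0.085
grasp_force: 0.0
t: 2.2
tool_pos: [0.4487, 0.2449, 0.0439]
ee_rot: [0.734, 0.679, 0.002, 0.0]
ft_force: [-0.6, -0.4, 21.3]
grip_width: 0.0386
grasp_force: 37.6
```

```bash
python3 steer.py '0.03 0 0 -0.02 0;0.03 0 0 -0.06 0;0.03 0 0 -0.11 0;0.03 0 0 -0.15 0;0.03 0 0 -0.15 0;0.03 0 0 -0.15 0'
python3 - <<'E'
from rel import *
s=manip.get_state(); im=imaging.capture('wrist')
cv2.imwrite('pics/w2.png',cv2.cvtColor(im,cv2.COLOR_RGB2BGR))
print(s['tool_pos'],s['ee_rot'],yaw(s),s['q'])
T=R.from_quat(s['ee_rot']).as_matrix()
for dz in(.01,-.005,-.028): print(proj('wrist',s['tool_pos']+T@[0,0,dz],s))
E
```

```text
t: 2.8
tool_pos: [0.4472, 0.2445, 0.1926]
ee_rot: [0.734, 0.679, 0.001, -0.0]
ft_force: [0.1, -0.1, -5.8]
grip_width: 0.0385
grasp_force: 43.5
[0.4472 0.2445 0.1926] [ 0.734   0.6791  0.0008 -0.0002] -4.446401338057708 [-0.8516  0.4339  0.3097  1.9712 -0.1876  0.7619 -0.5103]
[[256.7768 246.1262]]
[[257.0107 260.5179]]
[[257.4809 289.5219]]
```

View pics/w2.png

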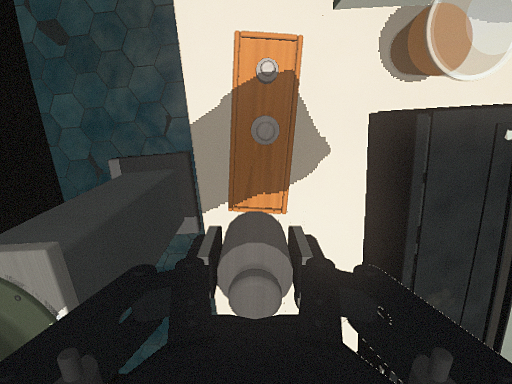

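The weight is held upright between the pads. The head spans columns 228–282 and its near rim is at row 318; the body's far edge is at row 211. I'll solve for its offset in the tool frame from those.

Run:
```python
from rel import *
s=manip.get_state();T=R.from_quat(s['ee_rot']).as_matrix()
im=cv2.imread('pics/w2.png').astype(int)
print(im[205:222,256].sum(1)//3, im[262:325:2,256].sum(1)//3)
f=lambda x,z:proj('wrist',s['tool_pos']+T@[x,0,z],s)[0,1]
for off in(-.008,-.005,-.002):
  for zb in(.034,.038,.042): print(off,zb,[round(v,1) for v in(f(off+.02,zb),f(off+.02,zb-.045),f(off-.0125,zb-.064),f(off+.0125,zb-.064))])
# pan/scale refine from top & scene views
top=cv2.imread('pics/top_0.png');sc=cv2.imread('pics/scene_0.png')
for n,i,(x0,y0,x1,y1) in(('top',top,(310,185,350,220)),('scene',sc,(300,215,330,250))):
  g=cv2.cvtColor(i,cv2.COLOR_BGR2GRAY)[y0:y1,x0:x1]; m=(g<45).astype(np.uint8)
  nn,l,st,ce=cv2.connectedComponentsWithStats(m);k=1+np.argmax(st[1:,4]);print(n,st[k],ce[k]+[x0,y0])
  if n=='top':print('knob flange',onz('top',[ce[k]+[x0,y0]],.045))
for n,i,(x0,y0,x1,y1) in(('top',top,(270,150,350,225)),('scene',sc,(265,180,335,235))):
  h=cv2.cvtColor(i,cv2.COLOR_BGR2HSV)[y0:y1,x0:x1]; m=cv2.inRange(h,(28,120,80),(50,255,255))
  p=cv2.findNonZero(m).reshape(-1,2)+[x0,y0];c=p.mean(0);print(n,'vial',c,len(p),onz(n,[c],.061), cv2.fitLine(p.astype(np.float32),2,0,.01,.01).ravel())
```

```text
[150 154  98  87 137 144 102  71  72  77  78  79  79  74  77  78  78] [106  96  93  88  72  77  76  88  96 104 111 112 101 109 104 106 109 102
 105 104 102 100 105 101 100 104 100 103 112  26  19  32]
-0.008 0.034 [np.float64(210.7), np.float64(245.1), np.float64(331.0), np.float64(283.5)]
-0.008 0.038 [np.float64(208.4), np.float64(241.1), np.float64(324.2), np.float64(277.7)]
-0.008 0.042 [np.float64(206.3), np.float64(237.3), np.float64(317.8), np.float64(272.3)]
-0.005 0.034 [np.float64(206.2), np.float64(239.3), np.float64(325.7), np.float64(277.3)]
-0.005 0.038 [np.float64(204.1), np.float64(235.5), np.float64(319.0), np.float64(271.6)]
-0.005 0.042 [np.float64(202.0), np.float64(231.9), np.float64(312.7), np.float64(266.4)]
-0.002 0.034 [np.float64(201.7), np.float64(233.5), np.float64(320.3), np.float64(270.9)]
-0.002 0.038 [np.float64(199.7), np.float64(229.8), np.float64(313.7), np.float64(265.5)]
-0.002 0.042 [np.float64(197.7), np.float64(226.3), np.float64(307.4), np.float64(260.4)]
top [15 16  4  9 14] [326.2857 204.7857]
knob flange [[ 0.4235 -0.2451  0.045 ]]
scene [  6  11  16  18 183] [313.4372 234.8634]
top vial [299.5    194.0588] 34 [[ 0.4617 -0.1399  0.061 ]] [  0.6303   0.7763 299.5    194.0588]
scene vial [285.6216 209.9189] 37 [[ 0.4654 -0.1333  0.061 ]] [  0.387    0.9221 285.6216 209.9189]
```

The weight sits at tool (-0.0075, 0, bottom +0.040). Next I carry it towards the scale, with the pan ahead of the camera.

```bash
python3 steer.py '0.03 -0.02 0.004 -0.06 0;0.03 -0.06 0.012 -0.06 0;0.03 -0.105 0.02 -0.06 0;0.03 -0.15 0.03 -0.06 0;0.03 -0.195 0.04 -0.06 0;0.03 -0.24 0.05 -0.06 0;0.03 -0.285 0.055 -0.06 0;0.03 -0.33 0.06 -0.06 0' 50; python3 steer.py '0.03 -0.045 0.008 0 0;0.03 -0.09 0.016 0 0;0.03 -0.13 0.024 0 0;0.03 -0.16 0.03 0 0;0.03 -0.179 0.032 0 0;0.03 -0.179 0.032 0 0;0.03 -0.179 0.032 0 0;0.03 -0.179 0.032 0 0'
python3 - <<'E'
from rel import *
import pickle
s=manip.get_state(); im=imaging.capture('wrist');pickle.dump(s,open('s3.pkl','wb'))
cv2.imwrite('pics/w3.png',cv2.cvtColor(im,cv2.COLOR_RGB2BGR))
print(s['tool_pos'],yaw(s),s['q'])
print(proj('wrist',[[.561,-.191,.065],[.4235,-.2537,.07],[.462,-.138,.061]],s))
E
```

```text
t: 3.65
tool_pos: [0.4806, -0.0912, 0.2504]
ee_rot: [0.734, 0.679, -0.001, -0.001]
ft_force: [0.9, 0.0, -4.3]
grip_width: 0.0386
grasp_force: 53.5
t: 4.45
tool_pos: [0.4993, -0.2694, 0.251]
ee_rot: [0.734, 0.679, -0.0, -0.001]
ft_force: [-0.4, -0.2, -3.9]
grip_width: 0.038
grasp_force: 53.5
[ 0.4993 -0.2694  0.251 ] -4.421207380878684 [ 0.0552  0.4678  0.4697  1.7713 -0.2512  0.9639  0.5491]
[[305.8763 101.5964]
 [190.1779 167.072 ]
 [212.3615  58.3785]]
```

View pics/w3.png

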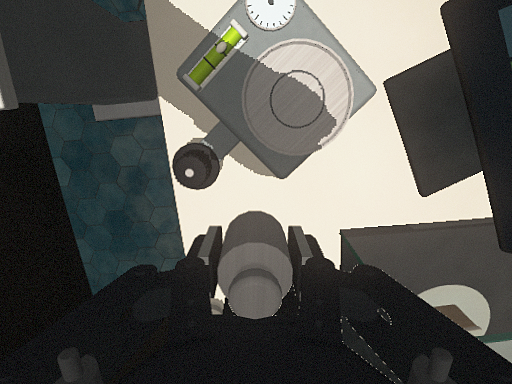

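The wrist view shows the pan at about (298,97), knob (191,169), and the vial from (190,83) to (243,28) with the bubble towards its far left end. I'll fit the circles.

Run:
```python
from rel import *
import pickle
s=pickle.load(open('s3.pkl','rb'));im=cv2.imread('pics/w3.png')
def hough(x0,y0,x1,y1,r0,r1,z,k=6,p1=60):
    g=cv2.cvtColor(cv2.resize(im[y0:y1,x0:x1],None,fx=k,fy=k,interpolation=cv2.INTER_CUBIC),cv2.COLOR_BGR2GRAY)
    C=cv2.HoughCircles(g,cv2.HOUGH_GRADIENT,1.5,10,param1=p1,param2=20,minRadius=int(r0*k),maxRadius=int(r1*k))
    if C is None: print('none');return
    for c in C[0,:3]:
        u=(c[:2]+.5)/k-.5+[x0,y0]; print(u,c[2]/k,onz('wrist',[u],z,s))
hough(235,30,362,162,50,60,.067); hough(260,60,335,140,23,33,.065)
hough(165,135,228,195,20,28,.042,p1=100); hough(165,135,228,195,13,18,.069,p1=100)
h=cv2.cvtColor(im,cv2.COLOR_BGR2HSV); m=cv2.inRange(h,(28,120,80),(50,255,255));m[110:]=0;m[:,:170]=0
p=cv2.findNonZero(m).reshape(-1,2); r=cv2.boxPoints(cv2.minAreaRect(p)); print(r,onz('wrist',r,.061,s),onz('wrist',[r.mean(0)],.061,s))
print(yaw(s))
```

```text
[296.7083  94.2083] 54.325 [[ 0.5508 -0.1825  0.067 ]]
[298.4583  92.7083] 52.149998 [[ 0.5528 -0.1811  0.067 ]]
[299.2083  90.9583] 52.899998 [[ 0.5537 -0.1793  0.067 ]]
[296.4583  99.2083] 27.925001 [[ 0.5506 -0.1877  0.065 ]]
[297.9583  98.4583] 28.300001 [[ 0.5523 -0.187   0.065 ]]
[296.2083 101.4583] 26.525 [[ 0.5503 -0.1901  0.065 ]]
[195.2083 165.2083] 23.449999 [[ 0.4229 -0.257   0.042 ]]
[196.7083 164.2083] 24.775 [[ 0.425  -0.2559  0.042 ]]
[194.9583 166.9583] 24.550001 [[ 0.4222 -0.2593  0.042 ]]
[201.9583 172.2083] 15.3 [[ 0.4362 -0.2611  0.069 ]]
[190.2083 161.4583] 17.300001 [[ 0.4242 -0.2473  0.069 ]]
[186.4583 160.4583] 13.625 [[ 0.42   -0.2458  0.069 ]]
[[187.9469  75.2035]
 [231.1859  25.7876]
 [242.5841  35.7611]
 [199.3451  85.177 ]] [[ 0.4331 -0.1528  0.061 ]
 [ 0.4855 -0.1077  0.061 ]
 [ 0.4966 -0.1183  0.061 ]
 [ 0.4444 -0.1642  0.061 ]] [[ 0.4655 -0.1354  0.061 ]]
-4.421207380878684
```

```bash
cat > fitc.py <<'E'
from rel import *
from scipy.optimize import least_squares
def fitc(im,s,c0,rad,z,band=.3,n='wrist',angs=np.arange(0,360,3),sign=0):
    g=cv2.GaussianBlur(cv2.cvtColor(im,cv2.COLOR_BGR2GRAY),(0,0),.8).astype(np.float32)
    c=np.array(c0,float)
    for it in range(4):
        P=[];rr=np.linspace(rad*(1-band),rad*(1+band),60)
        for a in np.radians(angs):
            W=np.c_[c[0]+rr*np.cos(a),c[1]+rr*np.sin(a),np.full(60,z)]
            u=proj(n,W,s).astype(np.float32)
            d=np.gradient(cv2.remap(g,u[:,:1].copy(),u[:,1:].copy(),1).ravel())
            d=d*sign if sign else np.abs(d)
            i=d.argmax()
            if d[i]>.5: P.append(W[i,:2])
        P=np.array(P)
        f=least_squares(lambda c:np.hypot(*(P-c).T)-rad,c,loss='cauchy',f_scale=.0015)
        c=f.x; band=max(band*.7,.08)
    res=np.hypot(*(P-c).T)-rad
    return c,np.median(np.abs(res)),len(P)
E
python3 - <<'E'
from fitc import *
import pickle
s=pickle.load(open('s3.pkl','rb'));im=cv2.imread('pics/w3.png')
for z in(.066,): 
  for b in(.1,.2): print('pan',fitc(im,s,(.552,-.186),.062,z,b))
for c0 in((.423,-.257),(.424,-.252)):
  print('flange',fitc(im,s,c0,.031,.0405,.3,sign=1)); print('grip',fitc(im,s,c0,.020,.068,.3))
E
```

```text
pan (array([ 0.5511, -0.1891]), np.float64(0.0015764240587129788), 120)
pan (array([ 0.551, -0.189]), np.float64(0.0015178740459193575), 120)
flange (array([ 0.4228, -0.2587]), np.float64(0.0006524540713889505), 120)
grip (array([ 0.4218, -0.2601]), np.float64(0.0010829018793970836), 75)
flange (array([ 0.4228, -0.2586]), np.float64(0.0006038151525569659), 120)
grip (array([ 0.4257, -0.2455]), np.float64(0.0010978335529179574), 78)
```

Pan centre is about (0.5515, -0.188) and the knob axis about (0.4228, -0.2587). Moving above the pan.

```bash
python3 steer.py '0.03 0.03 0.015 0.01 0;0.03 0.065 0.032 0.03 0;0.03 0.0927 0.0457 0.06 0;0.03 0.0927 0.0457 0.095 0;0.03 0.0927 0.0457 0.125 0;0.03 0.0927 0.0457 0.135 0;0.03 0.0927 0.0457 0.135 0;0.03 0.0927 0.0457 0.135 0'
python3 - <<'E'
from fitc import *
s=manip.get_state(); im=cv2.cvtColor(imaging.capture('wrist'),cv2.COLOR_RGB2BGR);cv2.imwrite('pics/w4.png',im)
print(s['tool_pos'],s['ft_force'])
print('pan',fitc(im,s,(.5515,-.188),.062,.0655,.12,angs=np.arange(20,160,3)),fitc(im,s,(.5515,-.188),.062,.0655,.12))
E
```

```text
t: 5.3
tool_pos: [0.5528, -0.1818, 0.1183]
ee_rot: [0.734, 0.679, 0.0, 0.001]
ft_force: [0.1, -0.6, -3.7]
grip_width: 0.0379
grasp_force: 53.4
[ 0.5528 -0.1818  0.1183] [ 0.0656 -0.5696 -3.6575]
pan (array([ 0.5522, -0.1913]), np.float64(0.001564108460770805), 47) (array([ 0.5519, -0.1896]), np.float64(0.0016418998663513436), 102)
```

View pics/w4.png

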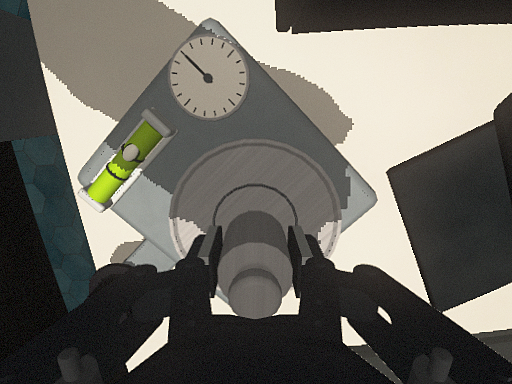

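The weight hangs over the pan's inner ring. Now lowering slowly and watching force.

```bash
for i in 1; do python3 steer.py '0.03 0 0 0.004 0;0.03 0 0 0.008 0;0.03 0 0 0.011 0;0.03 0 0 0.012 0;0.03 0 0 0.012 0'; done; python3 steer.py '0.03 0 0 0.001 0;0.03 0 0 0.002 0;0.03 0 0 0.003 0;0.03 0 0 0.003 0'
```

```text
t: 5.85
tool_pos: [0.5521, -0.1816, 0.1049]
ee_rot: [0.734, 0.679, -0.0, -0.0]
ft_force: [-0.0, -0.6, -4.0]
grip_width: 0.0385
grasp_force: 53.4
t: 6.25
tool_pos: [0.5523, -0.1815, 0.1019]
ee_rot: [0.734, 0.679, -0.0, 0.0]
ft_force: [-0.4, 0.1, -2.5]
grip_width: 0.0379
grasp_force: 53.5
```

Contact is starting; the spring needs about 4 mm more.

```bash
python3 steer.py '0.03 0 0 0.001 0;0.03 0 0 0.002 0;0.03 0 0 0.002 0;0.03 0 0 0.002 0'; python3 steer.py '0.03 0 0 0.001 0;0.03 0 0 0.0015 0;0.03 0 0 0.0015 0;0.03 0 0 0.0015 0'
```

```text
t: 6.65
tool_pos: [0.5523, -0.1816, 0.1001]
ee_rot: [0.734, 0.679, 0.0, 0.0]
ft_force: [-0.5, 0.4, -1.6]
grip_width: 0.0385
grasp_force: 53.8
t: 7.05
tool_pos: [0.5523, -0.1816, 0.0986]
ee_rot: [0.734, 0.679, 0.0, 0.0]
ft_force: [0.0, 0.2, 0.8]
grip_width: 0.0386
grasp_force: 53.9
```

```bash
python3 steer.py '0.045 0 0 0 0;0.06 0 0 0 0;0.085 0 0 0 0;0.085 0 0 0 0;0.085 0 0 0 0;0.085 0 0 0 0' 30; python3 steer.py '0.085 0 0 -0.02 0;0.085 0 0 -0.05 0;0.085 0 0 -0.09 0;0.085 0 0 -0.12 0;0.085 0 0 -0.12 0;0.085 0 0 -0.12 0'
python3 - <<'E'
from rel import *
import pickle
s=manip.get_state(); im=cv2.cvtColor(imaging.capture('wrist'),cv2.COLOR_RGB2BGR);cv2.imwrite('pics/w5.png',im);pickle.dump(s,open('s5.pkl','wb'))
print(s['tool_pos'],s['q'],yaw(s),rel(s,[.4228,-.2587,.062]))
E
```

```text
t: 7.65
tool_pos: [0.5522, -0.1815, 0.0985]
ee_rot: [0.734, 0.679, -0.0, -0.0]
ft_force: [-0.1, 0.2, -0.0]
grip_width: 0.085
grasp_force: 0.0
t: 8.25
tool_pos: [0.5524, -0.1814, 0.2187]
ee_rot: [0.734, 0.679, 0.0, 0.0]
ft_force: [-0.5, -0.1, -0.2]
grip_width: 0.0851
grasp_force: 0.0
[ 0.5524 -0.1814  0.2187] [-0.095   0.5263  0.4449  1.7687 -0.2782  0.9082  0.392 ] -4.4526574001965615 [-0.0872 -0.1233  0.1566]
```

View pics/w5.png

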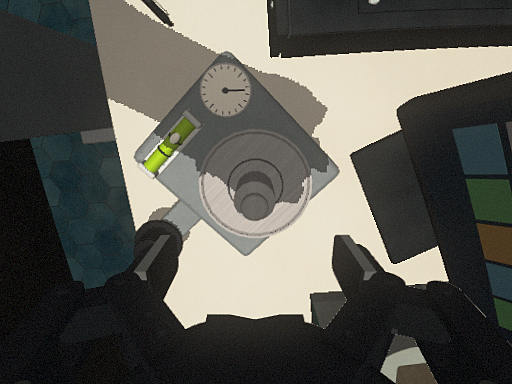

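The weight stands upright near the pan's middle (body top about (254,195), pan (255,182)). Next I'll back off past the knob for a clear look at knob and vial.

```bash
python3 steer.py '0.085 -0.04 -0.028 0 0;0.085 -0.08 -0.055 0 0;0.085 -0.12 -0.083 0.01 0;0.085 -0.158 -0.11 0.02 0;0.085 -0.158 -0.11 0.02 0;0.085 -0.158 -0.11 0.02 0;0.085 -0.158 -0.11 0.02 0'
python3 - <<'E'
from fitc import *
import pickle
s5=pickle.load(open('s5.pkl','rb'));i5=cv2.imread('pics/w5.png')
print('weight',fitc(i5,s5,(.552,-.190),.02,.105,.25),'head',fitc(i5,s5,(.552,-.19),.0125,.124,.3),'pan',fitc(i5,s5,(.552,-.19),.062,.062,.1))
s=manip.get_state(); im=cv2.cvtColor(imaging.capture('wrist'),cv2.COLOR_RGB2BGR);cv2.imwrite('pics/w6.png',im);pickle.dump(s,open('s6.pkl','wb'))
print(s['tool_pos'],s['q'])
print('flange',fitc(im,s,(.4228,-.2587),.031,.0405,.25,sign=1),'grip',fitc(im,s,(.4228,-.2587),.02,.068,.25),'weight',fitc(im,s,(.552,-.190),.02,.105,.25),'pan',fitc(im,s,(.552,-.19),.062,.062,.1))
h=cv2.cvtColor(im,cv2.COLOR_BGR2HSV); m=cv2.inRange(h,(28,120,80),(50,255,255))
p=cv2.findNonZero(m).reshape(-1,2); r=cv2.boxPoints(cv2.minAreaRect(p)); print(r,onz('wrist',r,.061,s),onz('wrist',[r.mean(0)],.061,s))
c=r.mean(0).astype(int)
a=im[c[1]-35:c[1]+35,c[0]-35:c[0]+35]; k=proj('wrist',[[.4228,-.2587,.05]],s)[0].astype(int)
b=im[k[1]-40:k[1]+40,k[0]-40:k[0]+40];print(c,k)
cv2.imwrite('pics/w6c.png',np.hstack([cv2.resize(x,(400,400),interpolation=cv2.INTER_CUBIC) for x in(a,b)]))
E
```

```text
t: 9.0
tool_pos: [0.4307, -0.3296, 0.1979]
ee_rot: [0.734, 0.679, -0.0, -0.001]
ft_force: [-0.6, -0.5, -0.6]
grip_width: 0.0849
grasp_force: 0.0
weight (array([ 0.5502, -0.1902]), np.float64(0.0006708388223624802), 117) head (array([ 0.5503, -0.189 ]), np.float64(0.0004497548648222643), 90) pan (array([ 0.5515, -0.1878]), np.float64(0.002104005370928093), 120)
[ 0.4307 -0.3296  0.1979] [ 0.2188  0.4963  0.4476  1.8875 -0.2855  0.8217  0.7388]Traceback (most recent call last):
  File "<stdin>", line 7, in <module>
  File "fitc.py", line 16, in fitc
    f=least_squares(lambda c:np.hypot(*(P-c).T)-rad,c,loss='cauchy',f_scale=.0015)
    return func(*args, **kwargs)
    vector_fun = VectorFunction(
        fun_wrapped,
    ...<6 lines>...
        workers=workers
    )
    self._update_fun()
    ~~~~~~~~~~~~~~~~^^
    self.f = self.fun_wrapped(xp_copy(self.x))
             ~~~~~~~~~~~~~~~~^^^^^^^^^^^^^^^^^
    return np.atleast_1d(self.fun(x))
                         ~~~~~~~~^^^
    return self.f(x, *self.args, **self.kwargs)
           ~~~~~~^^^^^^^^^^^^^^^^^^^^^^^^^^^^^^
  File "fitc.py", line 16, in <lambda>
    f=least_squares(lambda c:np.hypot(*(P-c).T)-rad,c,loss='cauchy',f_scale=.0015)
                                        ~^~
ValueError: operands could not be broadcast together with shapes (0,) (2,)
```

Run:
```python
from fitc import *
import pickle
s=pickle.load(open('s6.pkl','rb'));im=cv2.imread('pics/w6.png')
def t(n,*a,**k):
    try: print(n,fitc(im,s,*a,**k))
    except ValueError: print(n,'fail')
print(proj('wrist',[[.4228,-.2587,.0405],[.4228,-.2587,.068],[.552,-.19,.105],[.4655,-.1354,.061]],s))
t('flange',(.4228,-.2587),.031,.0405,.25,sign=1);t('flange',(.4228,-.2587),.031,.0405,.4,sign=1);t('grip',(.4228,-.2587),.02,.068,.25)
g=cv2.cvtColor(im,cv2.COLOR_BGR2GRAY)
k=proj('wrist',[[.4228,-.2587,.05]],s)[0].astype(int);print(g[k[1]-56:k[1]+56:8,k[0]-56:k[0]+56:8])
h=cv2.cvtColor(im,cv2.COLOR_BGR2HSV); m=cv2.inRange(h,(28,120,80),(50,255,255))
p=cv2.findNonZero(m)
if p is not None: p=p.reshape(-1,2);r=cv2.boxPoints(cv2.minAreaRect(p)); print(len(p),r)
```

```text
[[242.768  113.5909]
 [241.468  113.8819]
 [407.342    5.5304]
 [279.6241 -39.9968]]
flange (array([ 0.4221, -0.2593]), np.float64(0.0005935515116202422), 120)
flange (array([ 0.4221, -0.2593]), np.float64(0.0006144372720858406), 120)
grip fail
[[ 68  63 128 127 129 131 130 134 130 137 133 145  88 143]
 [ 64  64 129 132 131 129 127 134 135 132  78  88 172  97]
 [ 69  55 129 130 132 131 132 134 130  77  89  89  93 150]
 [ 60  45 131 129 128 132 132 136  82  81  85  88  90  89]
 [ 30  64 130 128 127  27  36  40  41  33  84  84  86  64]
 [ 49  67 129 132  22  30  31  39  32  36  30  89  66 131]
 [ 58  63  85 133  32  33  35  33  34  28  39  63 135 132]
 [ 52  50  40 131  28  28  17 110  30  35  34 137 134 131]
 [ 54  56  44 129  25  25  31  19  36  26  34 128 134 132]
 [ 56  64  65 133  19  28  34  38  35  30  37 132 131 137]
 [ 58  65  68 133 134  33  36  30  42  37 132 133 135 137]
 [ 70  62  57 135 132 131 137 117 137 131 129 132 132 137]
 [ 62  63  50 133 130 134 131 130 134 134 131 132 139 138]
 [ 52  56  52 129 130 130 135 138 127 137 131 135 131 134]]
```

```bash
cat > vial.py <<'E'
from geo import *
# strip along the vial axis (scale +y to the right), rectified at z ; c0 = middle, ang = axis direction
def strip(im,s,c0,ang,z=.061,half=.036,wid=.007,step=.0005,n='wrist'):
    a=np.arange(-half,half+1e-9,step);b=np.arange(-wid,wid+1e-9,step)
    y=np.array([np.cos(ang),np.sin(ang)]);x=np.array([y[1],-y[0]])
    A,B=np.meshgrid(a,b);W=np.c_[(np.array(c0)+A[...,None]*y+B[...,None]*x).reshape(-1,2),np.full(A.size,z)]
    u=proj(n,W,s).astype(np.float32).reshape(*A.shape,2)
    return a,b,cv2.remap(im,u[...,0].copy(),u[...,1].copy(),cv2.INTER_LINEAR)
def box(im,s,n='wrist',z=.061):
    h=cv2.cvtColor(im,cv2.COLOR_BGR2HSV); m=cv2.inRange(h,(26,110,60),(52,255,255))
    m=cv2.morphologyEx(m,cv2.MORPH_CLOSE,np.ones((9,9)))
    c=max(cv2.findContours(m,0,1)[0],key=cv2.contourArea)
    r=cv2.boxPoints(cv2.minAreaRect(c)); w=onz(n,r,z,s)[:,:2]
    e=max((w[1]-w[0],w[2]-w[1]),key=np.linalg.norm); e=e if e[0]>0 else -e
    return w.mean(0),np.arctan2(e[1],e[0]),np.linalg.norm(e),r
E
python3 - <<'E'
from vial import *
import pickle
s=pickle.load(open('s5.pkl','rb'));im=cv2.imread('pics/w5.png')
c,ang,L,r=box(im,s);print(c,np.degrees(ang),L,r)
s3=pickle.load(open('s3.pkl','rb'));i3=cv2.imread('pics/w3.png');c3,a3,L3,_=box(i3,s3);print(c3,np.degrees(a3),L3)
out=[]
for i,st,cc,aa in((im,s,c,ang),(i3,s3,c3,a3)):
    a,b,S=strip(i,st,cc,aa,wid=.009);h=cv2.cvtColor(S,cv2.COLOR_BGR2HSV)
    for bb in(-.003,0,.003):
        k=np.abs(b-bb).argmin();print(bb,'V',h[k,::4,2],'S',h[k,::4,1])
    out.append(cv2.resize(S,(800,200),interpolation=cv2.INTER_CUBIC))
cv2.imwrite('pics/vials.png',np.vstack(out+[cv2.resize(im[105:190,130:215],(198,198),interpolation=cv2.INTER_CUBIC) if 0 else np.zeros((1,800,3),np.uint8)]))
E
```

```text
[ 0.822  -0.2274] -4.248030126986436 0.05602799918128502 [[466. 179.]
 [511. 179.]
 [511. 222.]
 [466. 222.]]
[ 0.4649 -0.1357] 40.74589004137277 0.06920335241940703
-0.003 V [26 25 33 20 29 27 56 65 69 64 67 65 64 68 67 67 65 64 65 63 65 64 65 65
 69 66 63 65 66 65 65 66 56  0  0  0  0] S [ 69  61  39  64  26  76  87 102 103 100  91 106 108  94  95 103  98  96
  98  93  94 100  98 106  92 100  97  98 108  94 102 100  96   0   0   0
   0]
0 V [30 27 27 26 28 26 33 68 66 65 66 66 62 62 64 68 65 66 68 66 65 66 60 62
 64 65 67 69 63 62 65 64 67  0  0  0  0] S [ 34  38  47  78  36  59  70 101  97 110  89  85  99  99  96 101 110  93
  98 104  90  93  89 103 120 102  95 103  97 103 106  92  91   0   0   0
   0]
0.003 V [28 27 25 25 27 26 26 39 65 67 65 67 66 65 67 64 67 62 65 66 66 68 67 65
 67 64 65 67 64 67 64 65 66 42  0  0  0] S [ 64  47  31  71  57  20  59  65 106  99  90  95  89  98  99 100  99  99
  94  89  89 101  99  98  99 100  94  88  96  88  96  90 100  91   0   0
   0]
-0.003 V [127 126 126 128 126 127 124 127 125 127 125 128 130  52 115 124 127 126
 130 130 128 154 170 171 176 177 176 193 235 231 230 231 230 231 231 209
 228] S [  8 196 200 187 190 189 202 191 194 195 192 187 190  69 169 202 189 194
 182 182 155  40  38  34  35  36  30 176 206 200 201 198 196 195 198 170
  10]
0 V [128 122 122 121 122 123 122 123 122 124 121 122 126  50 112 126 124 125
 120 123 125 137 158 162 165 165 163 123 163 238 235 235 235 235 235 221
 228] S [ 16 182 194 190 186 189 194 176 188 191 188 188 192  51 191 182 185 182
 193 191 180  39  36  36  37  36  39 137 188 190 194 191 188 188 191 163
   4]
0.003 V [126 106 111 111 111 112 106 110 109 108 108 112 112  46 102 109 110 109
 112 112 114  91  58  83  88  75  94 110 124 205 203 202 203 205 203 177
 236] S [ 18 183 179 186 188 182 190 188 189 184 196 180 184  50 168 197 174 180
 178 175 174 171  66  40  46  95 165 167 173 203 197 201 197 197 201 130
   9]
```

View pics/vials.png

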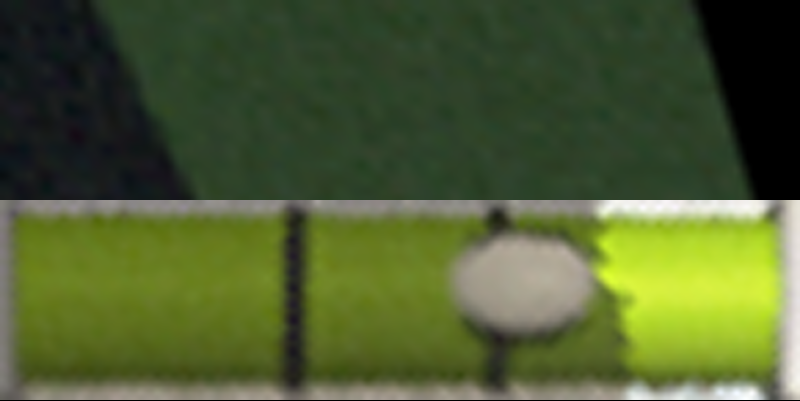

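The strip shows the vial's two black lines at x=293 and 497 and a grey bubble spanning 452–595, about 11.6 mm left. I'll measure the loaded state from the later picture with a numeric routine.

```bash
cat >> vial.py <<'E'
def bubble(im,s,c0=(.4649,-.1357),ang=np.radians(40.75)):
    # returns bubble centre, its length, line positions (mm along vial from c0), vial ends
    a,b,S=strip(im,s,c0,ang,half=.042,wid=.012);h=cv2.cvtColor(S,cv2.COLOR_BGR2HSV).astype(int)
    g=((h[...,0]>26)&(h[...,0]<52)&(h[...,1]>110)&(h[...,2]>60))
    row=g.sum(1); k=np.flatnonzero(row>row.max()*.5); r0,r1=k[0],k[-1]   # vial's rows
    col=np.flatnonzero(g.sum(0)>4); mid=S[r0:r1+1]; hm=h[r0:r1+1]
    inn=slice(col[0]+4,col[-1]-3)
    bub=((hm[...,1]<90)&(hm[...,2]>95))[:,inn]; aa=a[inn]*1e3
    bub=cv2.morphologyEx(bub.astype(np.uint8),cv2.MORPH_OPEN,np.ones((3,3)))
    n,l,st,ce=cv2.connectedComponentsWithStats(bub)
    o=None
    if n>1: j=1+st[1:,4].argmax(); o=(np.interp(ce[j][0],np.arange(len(aa)),aa),st[j,2]*.5,st[j,4])
    e=np.r_[hm[:3,inn,2],hm[-3:,inn,2]]; d=np.median(e,0)-np.median(e); 
    dark=(np.sort(hm[:,inn,2],0)[:len(hm)//3].mean(0))
    edge=[hm[:4,inn,2].mean(0),hm[-4:,inn,2].mean(0)]
    L=[]
    for q in edge:
        v=cv2.blur(q.reshape(1,-1).astype(np.float32),(3,1)).ravel()
        base=cv2.medianBlur(v.reshape(1,-1).astype(np.uint8),15).ravel() if 0 else np.median(v)
        L.append([ (round(aa[i],1),int(v[i])) for i in range(2,len(v)-2) if v[i]==v[i-2:i+3].min() and v[i]<.75*base])
    return dict(bub=o,ends=(a[col[0]]*1e3,a[col[-1]]*1e3),rows=(b[r0]*1e3,b[r1]*1e3),lines=L)
E
python3 - <<'E'
from vial import *
import pickle
for n in(3,5):
    s=pickle.load(open(f's{n}.pkl','rb'));im=cv2.imread(f'pics/w{n}.png');print(bubble(im,s))
E
```

```text
{'bub': (np.float64(11.215968586387477), np.float64(13.0), np.int32(382)), 'ends': (np.float64(-34.49999999999999), np.float64(34.500000000000064)), 'rows': (np.float64(-7.4999999999999964), np.float64(7.000000000000017)), 'lines': [[(np.float64(-9.5), 49), (np.float64(9.0), 59)], [(np.float64(-9.5), 38), (np.float64(8.5), 49)]]}
{'bub': (np.float64(8.904761904761948), np.float64(13.0), np.int32(378)), 'ends': (np.float64(-37.0), np.float64(32.500000000000064)), 'rows': (np.float64(-7.4999999999999964), np.float64(7.000000000000017)), 'lines': [[(np.float64(-11.0), 52), (np.float64(7.5), 47)], [(np.float64(-10.5), 58), (np.float64(7.5), 43)]]}
```

Bubble is about 11 mm left, so roughly 1.4 rad clockwise. I'll start the grip with tool x near 108° so the camera sees the vial both at the start and at the end of the turn.

```bash
python3 steer.py '0.085 0.035 -0.007 0 -0.15;0.085 0.0694 -0.014 0.02 -0.3;0.085 0.0694 -0.014 0.06 -0.4;0.085 0.0694 -0.014 0.08 -0.4;0.085 0.0694 -0.014 0.09 -0.4;0.085 0.0694 -0.014 0.09 -0.4;0.085 0.0694 -0.014 0.09 -0.4;0.085 0.0694 -0.014 0.09 -0.4' 40
python3 - <<'E'
from vial import *
from rel import rel,yaw
s=manip.get_state(); im=cv2.cvtColor(imaging.capture('wrist'),cv2.COLOR_RGB2BGR);cv2.imwrite('pics/w7.png',im)
print(s['tool_pos'],yaw(s),s['q'],rel(s,[.4221,-.2593,.064])); print(proj('wrist',[[.4649,-.1357,.061]],s));print(bubble(im,s))
E
```

```text
t: 9.85
tool_pos: [0.4223, -0.2604, 0.1095]
ee_rot: [0.585, 0.811, 0.0, 0.001]
ft_force: [0.0, -0.2, 0.4]
grip_width: 0.0852
grasp_force: 0.0
[ 0.4223 -0.2604  0.1095] 18.444587059221877 [ 0.2276  0.5563  0.2744  2.0611 -0.2743  0.5565  1.0186] [0.0012 0.0001 0.0455]
[[389.2086  57.3937]]
{'bub': (np.float64(14.664619164619216), np.float64(13.0), np.int32(407)), 'ends': (np.float64(-32.99999999999999), np.float64(38.50000000000007)), 'rows': (np.float64(-7.4999999999999964), np.float64(7.000000000000017)), 'lines': [[(np.float64(-29.0), 111), (np.float64(-7.5), 55), (np.float64(11.0), 57)], [(np.float64(-7.5), 53), (np.float64(11.0), 58)]]}
```

```bash
cat >> vial.py <<'E'
def slope(s,c0=(.4649,-.1357),ang=np.radians(40.75)):
    _,_,p=pose('wrist',s); d=p-np.array([*c0,.061]); return -(d[0]*np.cos(ang)+d[1]*np.sin(ang))/d[2]
E
python3 - <<'E'
from vial import *
import pickle
for n in(3,5): print(n,slope(pickle.load(open(f's{n}.pkl','rb'))))
print(7,slope(manip.get_state()))
E
```

```text
3 0.03158956976099902
5 -0.311297135921385
7 0.5053532557320516
```

```bash
python3 steer.py '0.085 0.001 0 0.02 0;0.085 0.001 0 0.035 0;0.085 0.001 0 0.043 0;0.085 0.001 0 0.0455 0;0.085 0.001 0 0.0455 0;0.085 0.001 0 0.0455 0'; python3 steer.py '0.06 0 0 0 0;0.05 0 0 0 0;0.044 0 0 0 0;0.044 0 0 0 0;0.044 0 0 0 0'
```

```text
t: 10.5
tool_pos: [0.4216, -0.2595, 0.0636]
ee_rot: [0.585, 0.811, 0.0, 0.0]
ft_force: [-0.4, 0.3, 0.3]
grip_width: 0.0849
grasp_force: 0.0
t: 11.0
tool_pos: [0.4214, -0.2592, 0.063]
ee_rot: [0.585, 0.811, -0.0, -0.0]
ft_force: [0.2, 0.1, -0.3]
grip_width: 0.0442
grasp_force: 0.0
```

The three views fit a bubble 2.8 mm above the axis, with b = 11.45 mm, so about 1.47 rad is needed. Closing on the knob.

```bash
python3 steer.py '0.03 0 0 0 0;0.03 0 0 0 0;0.03 0 0 0 0;0.03 0 0 0 0' 50
python3 - <<'E'
from rel import *
s=manip.get_state();print(s['tool_pos'],s['ft_force'],s['torque'])
E
```

```text
t: 11.4
tool_pos: [0.4221, -0.2591, 0.0635]
ee_rot: [0.584, 0.811, 0.0, 0.001]
ft_force: [1.0, 2.9, 10.2]
grip_width: 0.0385
grasp_force: 48.7
[ 0.4221 -0.2591  0.0635] [ 1.0328  2.9013 10.1731] [ 0.6726 -0.348   0.0519]
```

The closing swing already gives about 10 N of press. Turning clockwise gently, rising with the knob.

```bash
python3 steer.py '0.03 0 0 0 0.05;0.03 0 0 -0.0001 0.1;0.03 0 0 -0.0002 0.17;0.03 0 0 -0.0003 0.25;0.03 0 0 -0.0004 0.32;0.03 0 0 -0.0005 0.4;0.03 0 0 -0.0005 0.4;0.03 0 0 -0.0005 0.4'
python3 - <<'E'
from rel import *
s=manip.get_state();print(s['tool_pos'],s['ft_force'],s['torque'],yaw(s),s['q'])
E
```

```text
t: 12.2
tool_pos: [0.4224, -0.259, 0.064]
ee_rot: [0.734, 0.679, 0.001, 0.001]
ft_force: [3.2, 3.7, 10.5]
grip_width: 0.0381
grasp_force: 49.0
[ 0.4224 -0.259   0.064 ] [ 3.1907  3.6863 10.4837] [ 0.7897 -0.5813  0.018 ] -4.443010342965565 [ 0.1889  0.6544  0.3276  2.0819 -0.4482  0.4706  0.7793]
```

```bash
python3 steer.py '0.03 0.0002 0.0002 -0.0001 0.1;0.03 0.0004 0.0003 -0.0002 0.2;0.03 0.0004 0.0003 -0.0004 0.3;0.03 0.0004 0.0003 -0.0005 0.4;0.03 0.0004 0.0003 -0.0007 0.52;0.03 0.0004 0.0003 -0.0008 0.64;0.03 0.0004 0.0003 -0.0009 0.7;0.03 0.0004 0.0003 -0.0009 0.7'
python3 - <<'E'
from rel import *
s=manip.get_state();print(s['tool_pos'],s['ft_force'],s['torque'],yaw(s),s['q'])
E
```

```text
t: 13.0
tool_pos: [0.423, -0.2589, 0.0649]
ee_rot: [0.923, 0.385, 0.001, 0.001]
ft_force: [6.2, 1.4, 9.5]
grip_width: 0.0382
grasp_force: 49.6
[ 0.423  -0.2589  0.0649] [6.2141 1.3977 9.5297] [ 0.4882 -0.8242 -0.0002] -44.68015434004778 [ 0.0604  0.6968  0.5098  2.0872 -0.679   0.5227  0.2952]
```

```bash
python3 steer.py '0.03 0.0003 0.0001 -0.0001 0.08;0.03 0.0005 0.0003 -0.0002 0.16;0.03 0.0006 0.0003 -0.0003 0.24;0.03 0.0006 0.0003 -0.0004 0.3;0.03 0.0006 0.0003 -0.0004 0.34;0.03 0.0006 0.0003 -0.0004 0.34;0.03 0.0006 0.0003 -0.0004 0.34;0.03 0.0006 0.0003 -0.0004 0.34'
cat > chk.py <<'E'
import sys
from vial import *
from rel import yaw
s=manip.get_state(); im=cv2.cvtColor(imaging.capture('wrist'),cv2.COLOR_RGB2BGR);cv2.imwrite(f'pics/k{sys.argv[1]}.png',im)
print(s['t'],s['tool_pos'],s['ft_force'],s['torque'],yaw(s),s['q'][6]); print(proj('wrist',[[.4649,-.1357,.061]],s))
r=bubble(im,s);print(r)
m=np.array([[v for v,_ in q if abs(v)<16] for q in r['lines'] if len(q)>=2 and len([v for v,_ in q if abs(v)<16])==2])
print('b',r['bub'][0]-m.mean()-2.8*slope(s),'slope',slope(s),m)
E
python3 chk.py 1
```

```text
t: 13.8
tool_pos: [0.4233, -0.259, 0.0653]
ee_rot: [0.974, 0.225, 0.001, 0.001]
ft_force: [3.4, -0.2, 9.3]
grip_width: 0.0382
grasp_force: 49.7
13.8 [ 0.4233 -0.259   0.0653] [ 3.4188 -0.242   9.2996] [ 0.2077 -0.5066 -0.0657] -64.04934657508521 0.05247256002374463
[[53.8912 69.1339]]
{'bub': (np.float64(3.361244019138797), np.float64(13.5), np.int32(418)), 'ends': (np.float64(-33.49999999999999), np.float64(33.000000000000064)), 'rows': (np.float64(-9.499999999999998), np.float64(8.500000000000018)), 'lines': [[(np.float64(-7.5), 31), (np.float64(12.0), 38)], [(np.float64(-9.5), 35), (np.float64(9.0), 33), (np.float64(29.0), 0), (np.float64(29.5), 0), (np.float64(30.0), 0)]]}
b 1.430289309045415 slope 0.3324838250333507 [[-7.5 12. ]
 [-9.5  9. ]]
```

```bash
python3 steer.py '0.03 0.0002 0.0001 0 0.06;0.03 0.0002 0.0001 -0.0001 0.12;0.03 0.0002 0.0001 -0.0001 0.15;0.03 0.0002 0.0001 -0.0001 0.15;0.03 0.0002 0.0001 -0.0001 0.15;0.03 0.0002 0.0001 -0.0001 0.15;0.03 0.0002 0.0001 -0.0001 0.15;0.03 0.0002 0.0001 -0.0001 0.15';python3 steer.py '0.03 0 0 0 0;0.03 0 0 0 0;0.03 0 0 0 0;0.03 0 0 0 0;0.03 0 0 0 0;0.03 0 0 0 0;0.03 0 0 0 0;0.03 0 0 0 0'; python3 chk.py 2
```

```text
t: 14.65
tool_pos: [0.4234, -0.2591, 0.0655]
ee_rot: [0.989, 0.151, 0.001, 0.0]
ft_force: [2.6, 0.2, 11.5]
grip_width: 0.0382
grasp_force: 49.8
t: 15.45
tool_pos: [0.4235, -0.2591, 0.0655]
ee_rot: [0.989, 0.151, 0.001, 0.0]
ft_force: [2.2, 0.6, 12.1]
grip_width: 0.0385
grasp_force: 49.8
15.45 [ 0.4235 -0.2591  0.0655] [ 2.2143  0.5658 12.0728] [ 0.2266 -0.3811 -0.0075] -72.65067300467113 -0.05765593211118606
[[ 34.2815 103.5656]]
{'bub': (np.float64(2.1580310880829368), np.float64(13.0), np.int32(386)), 'ends': (np.float64(-33.49999999999999), np.float64(35.000000000000064)), 'rows': (np.float64(-9.499999999999998), np.float64(8.500000000000018)), 'lines': [[(np.float64(-7.0), 29), (np.float64(12.5), 37), (np.float64(20.0), 0), (np.float64(20.5), 0), (np.float64(21.0), 0), (np.float64(21.5), 0), (np.float64(22.0), 0), (np.float64(22.5), 0), (np.float64(23.0), 0), (np.float64(23.5), 0), (np.float64(24.0), 0), (np.float64(24.5), 0), (np.float64(25.0), 0), (np.float64(25.5), 0), (np.float64(26.0), 0), (np.float64(26.5), 0), (np.float64(27.0), 0), (np.float64(27.5), 0), (np.float64(28.0), 0), (np.float64(28.5), 0), (np.float64(29.0), 0), (np.float64(29.5), 0), (np.float64(30.0), 0), (np.float64(30.5), 0), (np.float64(31.0), 0), (np.float64(31.5), 0), (np.float64(32.0), 0)], [(np.float64(-9.0), 30), (np.float64(9.0), 32)]]}
b -0.22322007045799852 slope 0.3593754137646198 [[-7.  12.5]
 [-9.   9. ]]
```

```bash
cat > chk2.py <<'E'
import sys,pickle
from vial import *
def traces(im,s):
    a,b,S=strip(im,s,(.4649,-.1357),np.radians(40.75),half=.042,wid=.012);V=S.max(2).astype(float);a=a*1e3;b=b*1e3
    h=cv2.cvtColor(S,cv2.COLOR_BGR2HSV).astype(int)
    bub=cv2.morphologyEx(((h[...,1]<90)&(h[...,2]>95)&(np.abs(b)[:,None]<6)&(np.abs(a)<25)).astype(np.uint8),cv2.MORPH_OPEN,np.ones((3,3)))
    n,l,st,ce=cv2.connectedComponentsWithStats(bub);j=1+np.argmax(st[1:,4]*(st[1:,2]<40))
    B=np.interp(ce[j],[0,len(a)-1],[a[0],a[-1]])[0],b[0]+ce[j][1]*.5
    print('bub',B,st[j])
    for k in range(4,len(b)-4,3):
        o=[]
        for lo,hi in((-13,-3),(4,17)):
            q=np.flatnonzero((a>lo)&(a<hi));v=cv2.GaussianBlur(V[k:k+1,q],(0,0),1).ravel();i=v.argmin();o+=[a[q[i]],int(v[i]),int(np.median(v))]
        print(round(b[k],1),o)
for n,sf in(('w3','s3'),('k'+sys.argv[1],None)):
    traces(cv2.imread(f'pics/{n}.png'),pickle.load(open(f'{sf}.pkl','rb')) if sf else manip.get_state())
E
python3 chk2.py 2
```

```text
bub (np.float64(11.12010443864235), np.float64(-0.44647519582245465)) [ 94  14  26  19 383]
-10.0 [np.float64(-11.499999999999975), 84, 87, np.float64(5.000000000000039), 87, 88]
-8.5 [np.float64(-8.999999999999973), 109, 113, np.float64(9.000000000000043), 105, 113]
-7.0 [np.float64(-9.499999999999973), 74, 129, np.float64(8.500000000000043), 74, 137]
-5.5 [np.float64(-9.499999999999973), 52, 115, np.float64(9.000000000000043), 55, 100]
-4.0 [np.float64(-9.499999999999973), 47, 122, np.float64(7.000000000000041), 103, 125]
-2.5 [np.float64(-9.499999999999973), 49, 123, np.float64(4.000000000000038), 128, 170]
-1.0 [np.float64(-9.499999999999973), 53, 131, np.float64(4.000000000000038), 135, 169]
0.5 [np.float64(-9.499999999999973), 50, 127, np.float64(4.000000000000038), 132, 165]
2.0 [np.float64(-9.499999999999973), 50, 118, np.float64(5.000000000000039), 119, 152]
3.5 [np.float64(-9.499999999999973), 48, 113, np.float64(6.500000000000041), 80, 107]
5.0 [np.float64(-9.999999999999973), 45, 105, np.float64(9.000000000000043), 42, 74]
6.5 [np.float64(-9.499999999999973), 40, 93, np.f
[... 817 characters left out ...]
8, 224]
-1.0 [np.float64(-7.499999999999972), 38, 119, np.float64(12.000000000000046), 50, 184]
0.5 [np.float64(-7.499999999999972), 38, 113, np.float64(11.500000000000044), 43, 198]
2.0 [np.float64(-7.9999999999999725), 38, 108, np.float64(11.000000000000044), 45, 182]
3.5 [np.float64(-7.9999999999999725), 35, 103, np.float64(10.500000000000044), 44, 162]
5.0 [np.float64(-8.499999999999973), 37, 96, np.float64(10.500000000000044), 45, 140]
6.5 [np.float64(-8.999999999999973), 34, 86, np.float64(9.500000000000043), 36, 111]
8.0 [np.float64(-8.999999999999973), 32, 73, np.float64(9.000000000000043), 31, 75]
9.5 [np.float64(-10.499999999999975), 25, 150, np.float64(7.500000000000042), 30, 141]
```

Both methods give b of about -0.2 to -0.6 mm. A tiny correction back of 0.06 rad, then let it settle.

```bash
python3 steer.py '0.03 0.0001 0.0001 0 -0.03;0.03 0.0001 0.0001 0 -0.06;0.03 0.0001 0.0001 0 -0.06;0.03 0.0001 0.0001 0 -0.06;0.03 0.0001 0.0001 0 -0.06;0.03 0.0001 0.0001 0 -0.06;0.03 0.0001 0.0001 0 -0.06;0.03 0.0001 0.0001 0 -0.06';python3 steer.py '0.03 0 0 0 0;0.03 0 0 0 0;0.03 0 0 0 0;0.03 0 0 0 0;0.03 0 0 0 0;0.03 0 0 0 0;0.03 0 0 0 0;0.03 0 0 0 0'; python3 chk.py 3|grep -v dict|tail -3|cut -c1-200; python3 chk2.py 3 | tail -15 | sed -n '1p;5,8p'
python3 - <<'E'
from fitc import *
s=manip.get_state(); im=cv2.imread('pics/k3.png')
print(s['dq'],s['torque'],s['ft_force'],proj('wrist',[[.551,-.19,.105]],s))
E
```

```text
t: 16.3
tool_pos: [0.4234, -0.259, 0.0654]
ee_rot: [0.984, 0.18, 0.001, 0.0]
ft_force: [2.7, -0.2, 10.3]
grip_width: 0.0384
grasp_force: 49.8
t: 17.1
tool_pos: [0.4234, -0.259, 0.0654]
ee_rot: [0.984, 0.18, 0.001, 0.0]
ft_force: [1.5, -0.3, 10.9]
grip_width: 0.0387
grasp_force: 49.8
{'bub': (np.float64(2.414392059553387), np.float64(13.5), np.int32(403)), 'ends': (np.float64(-33.49999999999999), np.float64(37.50000000000007)), 'rows': (np.float64(-9.499999999999998), np.float64(8
b 0.3175533629062264 slope 0.34708524880255737 [[-7.  12. ]
 [-9.5  9. ]]
bub (np.float64(2.4273858921162272), np.float64(-3.9004149377593365)) [ 76  12  27  11 241]
-5.5 [np.float64(-6.999999999999972), 36, 122, np.float64(12.500000000000046), 52, 226]
-4.0 [np.float64(-6.999999999999972), 39, 125, np.float64(12.500000000000046), 53, 227]
-2.5 [np.float64(-6.999999999999972), 40, 128, np.float64(12.000000000000046), 58, 224]
-1.0 [np.float64(-7.499999999999972), 37, 122, np.float64(12.000000000000046), 55, 167]
[-0.0008  0.0003  0.0002 -0.0005  0.0002 -0.0005  0.0007] [ 0.2659 -0.1961  0.1103] [ 0.9196  1.0268 10.1741] [[ 182.2921 -172.5454]]
```

The bubble reads within ±0.3 mm of the middle by two methods, the press is about 10.5 N, and the grip is firm. Handing in.

```bash
python3 -c "
from cell import manip, imaging
print(manip.finish_job())"
```

```text
the job is handed in; nothing more can be done
None
```

I handed the job in at about 17 s with the large weight standing near the pan's middle (within about 3 mm) and the bubble centred to about 0.3 mm; the gripper still holds the knob and presses it down with about 10 N.

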